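# Snap a stake into its holder and tug-test it

### The job

Take the dome-headed stake out of the wooden rack, push it gently down into one of the two sockets of the grey holder until its collar sits on the block, then check that it is caught by tugging it straight up with about 12 N for a second (never pulling with more than 20 N or pushing with more than 30 N). The hidden catch serves only one of the sockets for certain: if the stake comes up under the tug, fit and tug it in the other socket. Leave the tested stake standing fully home in the socket that holds it, let go, and leave the other stakes and the things around undisturbed.

Things in the scene. Friction and masses are not known exactly. Their poses are not given: they have to be found in the camera images.
- rack: Fixed wooden block, 62 x 190 x 44 mm (x, y, z), that stores three upright stakes in loose holes in a row along its own y axis, at y = -60, 0 and +60 mm. Origin: centre of its underside, z up. It stands left of the holder, turned by any small yaw.
- stake_dome: Steel stake to fit, 95 mm tall, 0.12-0.21 kg, round. Origin: lower tip, z up its axis. Upward from the tip: taper 7 to 16 mm dia over 6 mm, 16 mm shank (9 mm groove at 12-24), collar 28 mm dia at 36-41, straight grip 22 mm dia at 41-84, half-ball head 22 mm dia. Starts upright in any of the rack's holes, collar on the rack top, tip 8 mm above the bench.
- stake_flat: Another steel stake, same shank, collar and grip, but with a wide flat round head 34 mm dia, 96 mm tall. Stands in the rack; leave it there. Origin at its lower tip.
- stake_cone: Another steel stake, same shank, collar and grip, but with a pointed cone head, 111 mm tall. Stands in the rack; leave it there. Origin at its lower tip.
- holder: Grey steel block 84 x 160 x 50 mm (x, y, z), right of the rack, with two sockets 35 mm either side of its middle along its y: 17.6 mm bores, 3 mm bevelled mouths. Origin: centre of its underside. It floats on stiff rubber mounts, its top 64 mm above the foot plate's origin when unloaded; pulled or pushed it rises or sinks 1 mm per 8 N (1.5 mm at 12 N).
- socket_right (a point): Centre of the mouth of the socket at the holder's -y side, level with the block's top; axes as the holder's. Hidden sprung catches snap into the stake's groove in at least one of the two sockets (unseen which; sometimes both).
- socket_left (a point): Centre of the mouth of the socket at the holder's +y side; axes as the holder's. In a socket with catches, snapping home takes 5 to 15 N of push; the caught stake has about 2 mm of play and then holds. In one without, the stake slides in and out with a few newtons of friction (up to about 6 N).
- stake_collar (a point): Point on the axis of the dome stake at the underside of its collar, 36 mm above its tip. Fully home it lies at the socket's mouth centre.
- tin: Small round pale tin, 56 mm dia, 28 mm tall, loose on the bench between rack and holder. Origin under its centre. Bystander.
- anvil_block: Loose steel bench block 56 x 56 x 12 mm lying beyond the tin. Origin under its centre. Bystander.
- loupe: Loose hand loupe, 34 x 102 x 9 mm, lying between tin and holder. Origin under its centre. Bystander.
- caliper: Loose slide caliper, 60 x 200 x 14 mm, lying in front of the rack, nearer the robot. Origin under its centre. Bystander.
- holder_foot: Fixed dark steel foot plate under the holder block, 100 x 196 mm, packed up more or less: its origin, 6 mm below its upper face at its centre, lies 0 to 8 mm above the bench (so the block's top is 64 to 72 mm above the bench). Same x, y and yaw as the holder.
- chrome_pole: Fixed thin upright chrome pole, 11 mm dia, 0.68 m tall, with a clamp 0.55 m up, on a round foot 85 mm dia, standing behind and between rack and holder. Origin under its foot. The arm must pass in front of it (nearer the robot).
Things that resemble listed ones, but are neither listed nor needed, are in the scene too. Leave any purple or turquoise look-alike of the stake_dome alone.

How it is judged:
By the outcome, as a careful person would: the job done as asked, in the order asked, and still so for the second after the job is handed in, with the robot touching nothing.
It also fails if it takes over 72 s, if anything falls off the work surface, if the arm or the gripper's body presses on something with over 40 N, if the wrist force passes 120 N, or if a joint passes its speed limit or range.

### The arm

A 6-joint arm with a two-finger parallel gripper is mounted at the origin on a cart in front of the work surface, level with it; the furniture and walls round the work are solid. World frame = base frame: x ahead of the robot, y to its left, z up, the work surface at z = 0. Lengths are in m, angles in rad, forces in N, time in s.
With the tool pointing down it reaches from about 0.35 to 0.925 m from the base axis. Payload 6.4 kg.
Tool frame: the origin (TCP) lies midway between the tips of the shut fingers; the grasp point (between the pads) lies manip.pinch_z behind it (manip.pinch_z is the distance from the TCP to the grasp point, in m); y points along the fingers, z is the direction in which the jaws open and shut, and the axes are right-handed (so a half turn about y gives the same grasp; the last joint's range is limited). The gripper opens to 85 mm and grips with 20 to 120 N. Pads are 22 mm wide; open, the fingers measure 114 mm over their backs; the gripper's body (76 mm by 85 mm) begins 54 mm behind the grasp point. The pads swing forward as they close: fully open they stand 13 mm farther back than shut.
Start: joints at [1.081, 0.245, 1.558, -0, 1.339, -0.174], TCP at [0.202, 0.618, 0.231] pointing down, gripper open.
Joint ranges: [-3.13, 3.13], [-1.02, 2.26], [0.13, 2.54], [-0.95, 4.09], [0.21, 2.88], [-2.74, 2.74]. Speed limits (rad/s): [2.57, 2.57, 3.14, 3.14, 3.14, 3.14].

### API

Orientations are given as a unit quaternion [x, y, z, w].
In Python, from plant import get_state, capture, order, manip gives the robot as it stands.
- The arm moves only by the tool move_arm, never from a script. Its argument "moves" is a list of rows, each a list of 3 entries, a list of its own where there are three numbers: the turn, a rotation vector about the tool's x, y, z in rad, then the shift along the tool's x, y, z in cm, then the opening, from 0 (shut) to 1 (fully open). A call has 1 to 20 rows; each row shifts and turns the commanded pose from where the row before left it, along the tool's axes as they then stand; what a row does not reach is not made up. A row lasts 1/10 s, in which the tool goes at most 50 mm and 8.59 degrees, less where a joint would pass 70% of its speed; a pose out of reach is approached as far as the arm can. A call is refused whole if a number of a shift passes 5 or a number of a turn 0.15, either way. A call with a gripper value outside its range is refused whole. The fingers move at their own pace and stop on an object; the grip force is fixed at half the most. Time passes only in rows, so rows that do not move let the fingers close. It gives the time, the measured TCP pose, the force and the opening at its end, in the units of the state.
- get_state(): the state, without advancing time (a new reading comes with each control period).
- capture(name): name is "side" or "top" or "wrist"; returns a dict with "image" (480x640x3 uint8, red, green, blue), "fx", "fy", "cx", "cy" (pixels), "R" (3x3) and "t" (3): a world point X has camera coordinates R X + t. Camera axes: x right, y down, z forward; pixel columns grow to the right and rows downward; lengths in m; the calibration is good to about 2 mm. A picture is of the moment at which its call begins. There is no depth.
- order.close_job(): hands the job in, once; it reports no verdict.
The state is a dict: "t": time; "q": joint angles; "joint_vel": joint speeds; "joint_efforts": joint torques, N m; "position": TCP position; "tool_rot": TCP orientation; "wrist_force": force on the tool from outside, world axes, zero at the start; "wrist_torque": the same for the moment, N m; "opening": finger opening in m.
Only numpy, scipy, OpenCV 4.12 (cv2) and the standard library are available. Lean on these libraries where they do the work, as an engineer would, in place of code of your own. Each camera call takes 0.05 s, during which the arm holds its last target.

## Working session

There is one attempt and no reset: what is moved stays moved. The work goes in short steps, Python scripts to look and compute and a tool call to move; the robot and the scene stay as the last step left them, time stands still between calls to the robot, and variables do not carry over. Pictures are saved under pics/ and viewed, and the job is handed in when it is done.

Besides the shell and the picture viewer there is one more tool, called as name(argument=value, ...), one argument or row to a line, values as JSON. move_arm: Moves the arm, as the interface text tells. Its arguments: {"type":"object","properties":{"moves":{"type":"array"}},"required":["moves"]}

```bash
ls; mkdir -p pics; python3 - <<'E'
from plant import get_state, capture, order, manip
import cv2
s=get_state()
for k,v in s.items(): print(k,v)
print(manip.pinch_z, [a for a in dir(manip) if a[0]!='_'])
for n in("side","top","wrist"):
    c=capture(n); cv2.imwrite(f"pics/{n}0.png",c["image"][:,:,::-1]); print(n,c["fx"],c["fy"],c["cx"],c["cy"],c["R"],c["t"])
E
```

```text
pics
t 0.0
q [ 1.08092157e+00  2.45805759e-01  1.55900655e+00  1.91198361e-05
  1.33865079e+00 -1.74069263e-01]
joint_vel [ 0.00079554 -0.00164231  0.00114995  0.00100524  0.00055812 -0.00019935]
joint_efforts [ 5.04171530e-04 -4.29492545e+01 -3.26129293e+01 -9.45003308e-05
  5.27276716e-03 -2.85260157e-06]
position [0.20159105 0.61738049 0.23018963]
tool_rot [ 0.69893234 -0.11141393  0.11097045 -0.69768623]
wrist_force [ 0.08089351 -0.98358135  0.74142534]
wrist_torque [-0.00827377 -0.01930262 -0.02713915]
opening 0.0855113319885187
0.0187 ['IKError', 'pinch_z']
side 434.25552063434947 434.25552063434947 323.2094022708704 237.62879321176456 [[-0.9554235  -0.29491014  0.01392661]
 [-0.15792199  0.47062779 -0.86808417]
 [ 0.24945257 -0.83158734 -0.49622164]] [0.52083473 0.1075906  0.96998533]
top 507.13462495478245 507.13462495478245 320.5410431024113 243.69578299765678 [[-0.02690717 -0.9996125   0.0071311 ]
 [-0.98374947  0.02521201 -0.17776764]
 [ 0.17751897 -0.01179844 -0.98404665]] [0.05792977 0.51586282 1.12882056]
wrist 376.08026596360327 376.08026596360327 316.82601407026954 240.2355485392033 [[ 0.31075266  0.95048933 -0.00167722]
 [ 0.91829992 -0.29977238  0.25857643]
 [ 0.24527135 -0.08189351 -0.96598935]] [-0.64869651 -0.03341482  0.3790514 ]
```

View pics/side0.png

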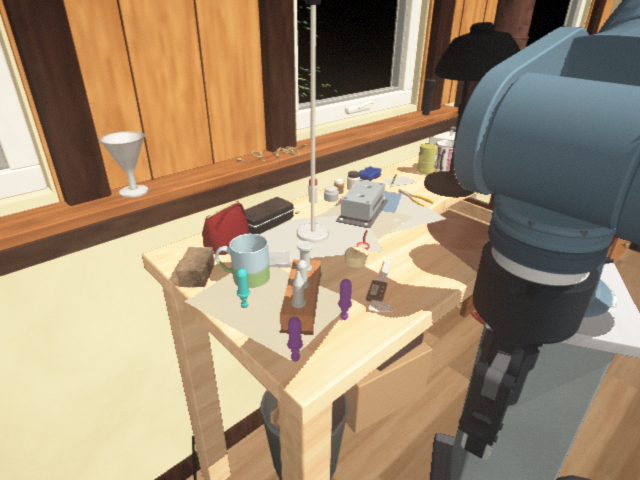

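View pics/top0.png

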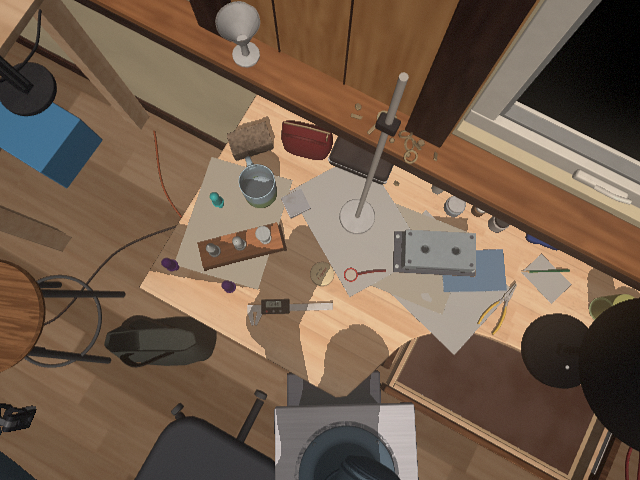

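View pics/wrist0.png

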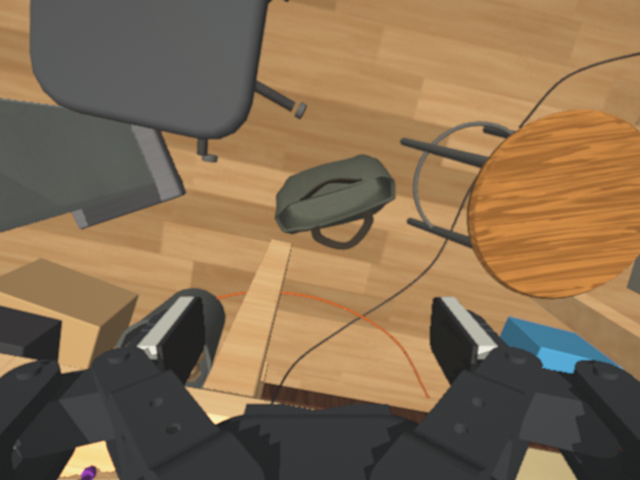

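```bash
python3 - <<'E'
import cv2
t=cv2.imread('pics/top0.png'); s=cv2.imread('pics/side0.png')
cv2.imwrite('pics/t_rack.png',cv2.resize(t[170:310,150:350],None,fx=4,fy=4,interpolation=cv2.INTER_CUBIC))
cv2.imwrite('pics/t_hold.png',cv2.resize(t[200:300,360:520],None,fx=5,fy=5,interpolation=cv2.INTER_CUBIC))
cv2.imwrite('pics/s_rack.png',cv2.resize(s[220:370,220:400],None,fx=4,fy=4,interpolation=cv2.INTER_CUBIC))
cv2.imwrite('pics/s_hold.png',cv2.resize(s[160:250,310:440],None,fx=6,fy=6,interpolation=cv2.INTER_CUBIC))
E
```

```text
(no output)
```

View pics/t_rack.png

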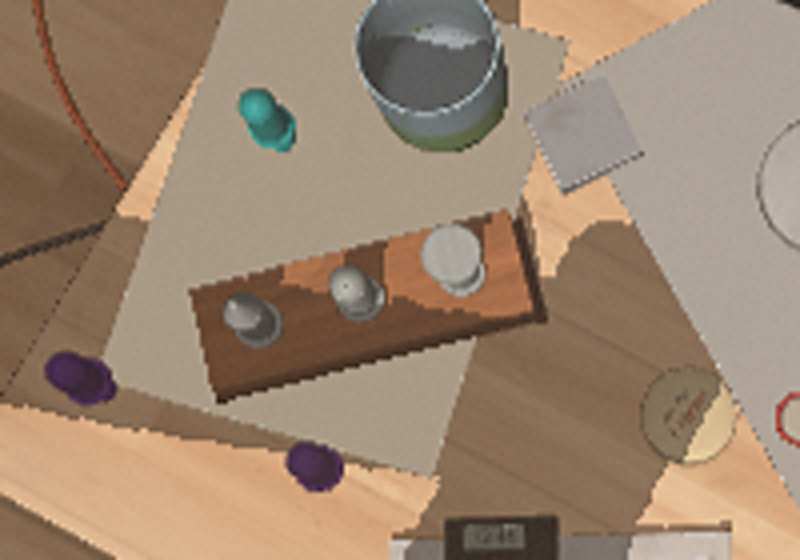

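View pics/t_hold.png

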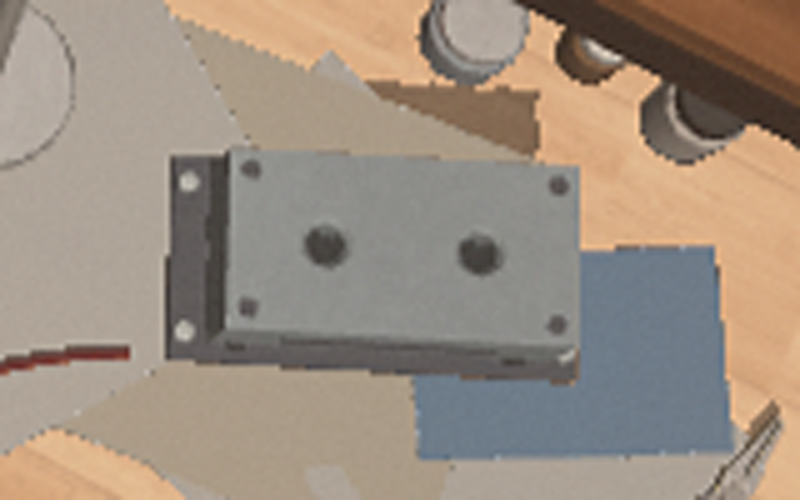

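View pics/s_rack.png

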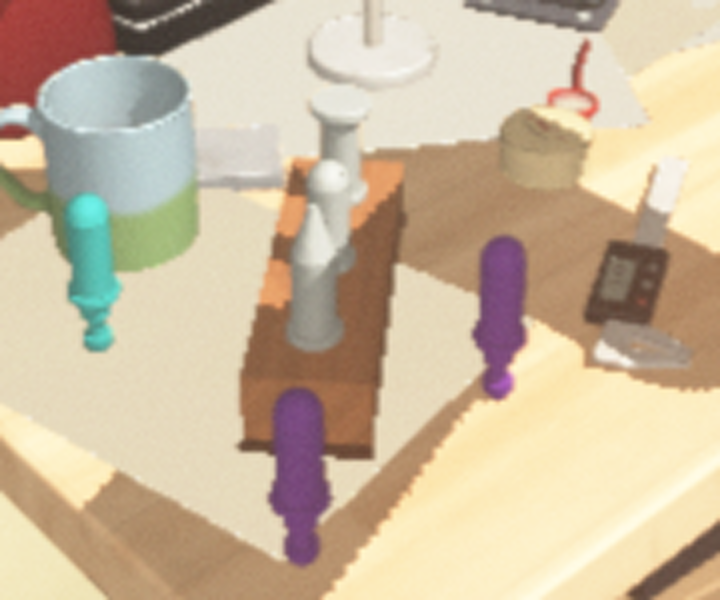

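View pics/s_hold.png

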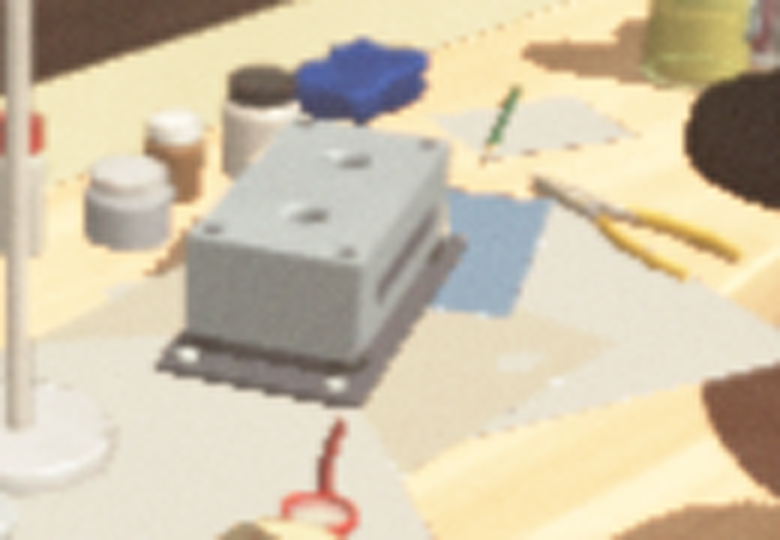

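```bash
cat > h.py <<'E'
import numpy as np, cv2
from plant import get_state, capture
def cam(n): return capture(n)
def ray(c,u,v):
    R=np.array(c["R"]);t=np.array(c["t"])
    return -R.T@t, R.T@np.array([(u-c["cx"])/c["fx"],(v-c["cy"])/c["fy"],1.])
def onz(c,u,v,z):
    o,d=ray(c,u,v); return o+d*(z-o[2])/d[2]
def tri(c1,p1,c2,p2):
    o1,d1=ray(c1,*p1);o2,d2=ray(c2,*p2)
    A=np.stack([d1,-d2],1); s,_,_,_=np.linalg.lstsq(A,o2-o1,rcond=None)
    a=o1+d1*s[0];b=o2+d2*s[1]; return (a+b)/2,np.linalg.norm(a-b)
def proj(c,X):
    p=np.array(c["R"])@np.array(X)+c["t"]; return p[0]/p[2]*c["fx"]+c["cx"],p[1]/p[2]*c["fy"]+c["cy"]
E
cat > m.py <<'E'
from h import *
np.set_printoptions(precision=4,suppress=True)
T=cam("top");S=cam("side")
tc=lambda x,y,f,a,b:(x/f+a-.0,y/f+b)
print("cams",ray(T,0,0)[0],ray(S,0,0)[0])
r=lambda x,y:((x+.5)/4+150-.5,(y+.5)/4+170-.5)
print("rack top corners");cs=[onz(T,*r(*p),.044)[:2] for p in((192,290),(505,210),(543,318),(218,400))]
for c in cs: print(c)
for i in range(4): print(np.linalg.norm(cs[i]-cs[(i+1)%4]))
print("mean",np.mean(cs,0))
h=lambda x,y:((x+.5)/5+360-.5,(y+.5)/5+200-.5)
sh=lambda x,y:((x+.5)/6+310-.5,(y+.5)/6+160-.5)
for a,b in(((325,246),(305,214)),((480,254),(350,159)),((230,150),(300,120)),((579,168),(448,148)),((580,347),(362,263)),((225,330),(188,238))):
    print(a,tri(T,h(*a),S,sh(*b)),onz(T,*h(*a),.068)[:2])
sr=lambda x,y:((x+.5)/4+220-.5,(y+.5)/4+220-.5)
print("dome apex",tri(T,r(347,283),S,sr(328,163)))
print("domecol",onz(T,*r(364,298),.049))
E
python3 m.py
```

```text
cams [0.3087 0.0582 1.2021] [0.2726 0.9096 0.5675]
rack top corners
[0.5286 0.3291]
[0.5715 0.1473]
[0.5069 0.1261]
[0.464  0.3131]
0.18672996182065507
0.06797416045021987
0.19192959241263866
0.066549167641771
mean [0.5177 0.2289]
(325, 246) (array([ 0.4957, -0.1916,  0.067 ]), np.float64(0.00029043254244863996)) [ 0.4954 -0.1914]
(480, 254) (array([ 0.4897, -0.2618,  0.0675]), np.float64(0.0005803723266187419)) [ 0.4899 -0.2617]
(230, 150) (array([ 0.5084, -0.1398,  0.137 ]), np.float64(0.03643855314431938)) [ 0.541  -0.1507]
(579, 168) (array([ 0.4888, -0.3119,  0.0644]), np.float64(0.0796555585524726)) [ 0.5285 -0.31  ]
(580, 347) (array([ 0.4741, -0.3296, -0.0195]), np.float64(0.03464751001147205)) [ 0.4463 -0.3037]
(225, 330) (array([ 0.4968, -0.1354,  0.0731]), np.float64(0.07960834340400592)) [ 0.4581 -0.1437]
dome apex (array([0.5197, 0.2303, 0.1024]), np.float64(0.0009044132351383796))
domecol [0.5204 0.2288 0.049 ]
```

```bash
cat >> h.py <<'E'
from scipy.spatial.transform import Rotation as Ro
def yawof(R): return np.arctan2(R[1,2],R[0,2])
def plan(target,jaw):
    """target TCP, jaw world angle of tool z (mod pi); tool y straight down. prints rotvec in tool frame and shift in target tool axes, cm"""
    s=get_state();R0=Ro.from_quat(s["tool_rot"]);p=np.array(s["position"])
    best=None
    for k in(0,1):
        a=jaw+k*np.pi
        z=np.array([np.cos(a),np.sin(a),0]);y=np.array([0,0,-1.]);x=np.cross(y,z)
        R1=Ro.from_matrix(np.stack([x,y,z],1)); rv=(R0.inv()*R1).as_rotvec()
        if best is None or np.linalg.norm(rv)<np.linalg.norm(best[0]): best=(rv,R1)
    rv,R1=best; d=np.array(target)-p
    print("t",round(s["t"],2),"p",p.round(4),"F",np.round(s["wrist_force"],1),"open",round(s["opening"],4),"q6",round(s["q"][5],2))
    print("turn",rv.round(4),"shift(old axes,cm)",(R0.inv().apply(d)*100).round(2),"shift(new axes)",(R1.inv().apply(d)*100).round(2))
E
python3 - <<'E'
from h import *
np.set_printoptions(precision=4,suppress=True)
T=cam("top")
s=get_state();print(Ro.from_quat(s["tool_rot"]).as_matrix())
for n,u,v,z in(("mug rim",258,183,.1),("mug near rim",258,200,.1),("pole foot",357,215,.01),("tin",321,273,.028),("loupe",350,273,.005),("anvil",296,203,.012),("purpleR",228,286,.05),("turq",217,200,.05)):
    print(n,onz(T,u,v,z))
plan([.52,.2295,.18],.226)
E
```

```text
[[ 0.9505 -0.0003  0.3106]
 [-0.3106 -0.0005  0.9505]
 [-0.0001 -1.     -0.0006]]
mug rim [0.6501 0.1823 0.1   ]
mug near rim [0.6105 0.1825 0.1   ]
pole foot [ 0.5918 -0.046   0.01  ]
tin [0.4511 0.0449 0.028 ]
loupe [ 0.4521 -0.0242  0.005 ]
anvil [0.6249 0.1006 0.012 ]
purpleR [0.4243 0.2572 0.05  ]
turq [0.6266 0.284  0.05  ]
t 0.3 p [0.2018 0.6177 0.2309] F [-0.7 -0.1  0.5] open 0.085 q6 -0.17
turn [0.0006 1.029  0.0002] shift(old axes,cm) [ 42.3    5.11 -27.02] shift(new axes) [44.96  5.09 22.31]
```

move_arm(
  moves=[
    [[0, 0.147, 0], [0, 0, 0], 1],
    [[0, 0.147, 0], [0, 0, 0], 0.6],
    [[0, 0.147, 0], [0, 0, 0], 0.6],
    [[0, 0.147, 0], [0, 0, 0], 0.6],
    [[0, 0.147, 0], [0, 0, 0], 0.6],
    [[0, 0.147, 0], [0, 0, 0], 0.6],
    [[0, 0.147, 0], [0, 0, 0], 0.6],
    [[0, 0, 0], [4.5, 0, 2.2], 0.6],
    [[0, 0, 0], [4.5, 0, 2.2], 0.6],
    [[0, 0, 0], [4.5, 0, 2.2], 0.6],
    [[0, 0, 0], [4.5, 0, 2.2], 0.6],
    [[0, 0, 0], [4.5, 0, 2.2], 0.6],
    [[0, 0, 0], [4.5, 0, 2.2], 0.6],
    [[0, 0, 0], [4.5, 0, 2.2], 0.6],
    [[0, 0, 0], [4.5, 0, 2.2], 0.6],
    [[0, 0, 0], [4.5, 0, 2.2], 0.6],
    [[0, 0, 0], [4, 0, 2.2], 0.6],
    [[0, 0, 0], [0, 1, 0], 0.6],
    [[0, 0, 0], [0, 0, 0], 0.6],
  ],
)

```text
t: 2.2
position: [0.515, 0.2332, 0.2197]
tool_rot: [0.554, -0.442, 0.44, -0.552]
wrist_force: [-0.3, -0.0, -0.5]
opening: 0.0513
```

```bash
python3 - <<'E'
from h import *
plan([.52,.2295,.059],.226)
for n in("wrist","side"):
    cv2.imwrite(f"pics/{n}1.png",cam(n)["image"][:,:,::-1])
W=cam("wrist")
print(proj(W,[.52,.2295,.103]),proj(W,[.52,.2295,.049]))
E
```

```text
t 2.2 p [0.515  0.2332 0.2197] F [-0.3 -0.  -0.5] open 0.0513 q6 0.0
turn [ 0.0031 -0.0021 -0.0003] shift(old axes,cm) [ 0.48 16.06  0.46] shift(new axes) [ 0.48 16.07  0.41]
(np.float64(323.27308851343855), np.float64(242.24126426548744)) (np.float64(322.36626198250974), np.float64(225.63165372405564))
```

View pics/wrist1.png

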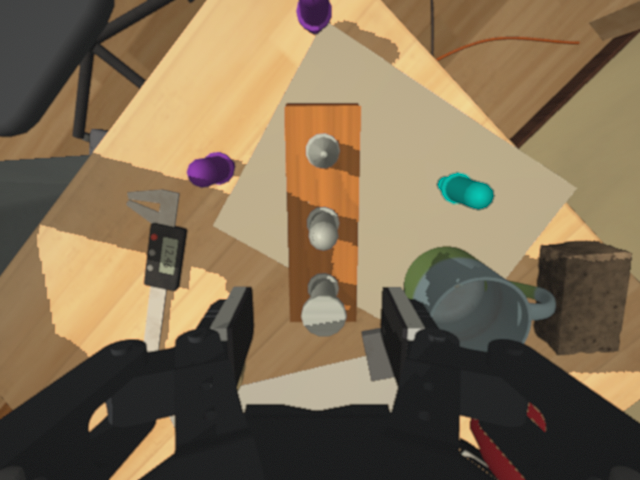

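View pics/side1.png

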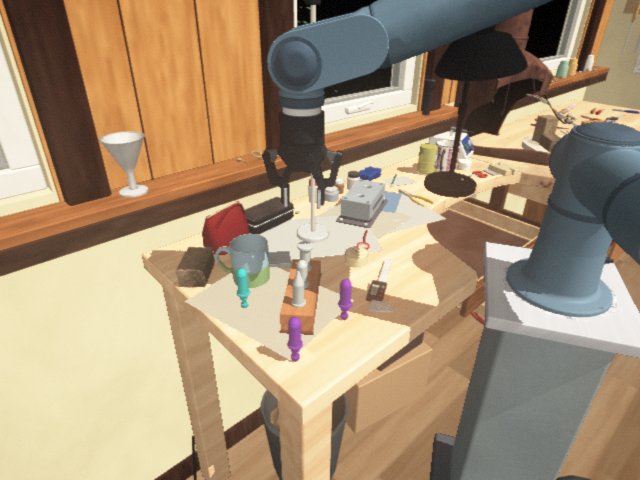

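move_arm(
  moves=[
    [[0.003, -0.002, 0], [0.4, 0, 0.4], 0.6],
    [[0, 0, 0], [0, 2, 0], 0.6],
    [[0, 0, 0], [0, 2, 0], 0.6],
    [[0, 0, 0], [0, 2, 0], 0.6],
    [[0, 0, 0], [0, 2, 0], 0.6],
    [[0, 0, 0], [0, 0, 0], 0.6],
  ],
)

```text
t: 2.95
position: [0.5183, 0.2313, 0.1385]
tool_rot: [0.555, -0.44, 0.439, -0.553]
wrist_force: [-0.7, -1.2, -0.3]
opening: 0.0511
```

```bash
python3 - <<'E'
from h import *
plan([.52,.23,.059],.226)
W=cam("wrist")
cv2.imwrite("pics/wrist2.png",W["image"][:,:,::-1])
print(proj(W,[.52,.2295,.103]),proj(W,[.52,.2295,.092]),proj(W,[.52,.2295,.049]))
E
```

```text
t 2.95 p [0.5183 0.2313 0.1385] F [-0.7 -1.2 -0.3] open 0.0511 q6 -0.01
turn [0.0025 0.0034 0.    ] shift(old axes,cm) [0.17 7.95 0.15] shift(new axes) [0.17 7.95 0.13]
(np.float64(320.04964395231684), np.float64(277.2158918729102)) (np.float64(319.9463277409954), np.float64(269.92282063555024)) (np.float64(319.62932842097393), np.float64(247.54590036776415))
```

View pics/wrist2.png

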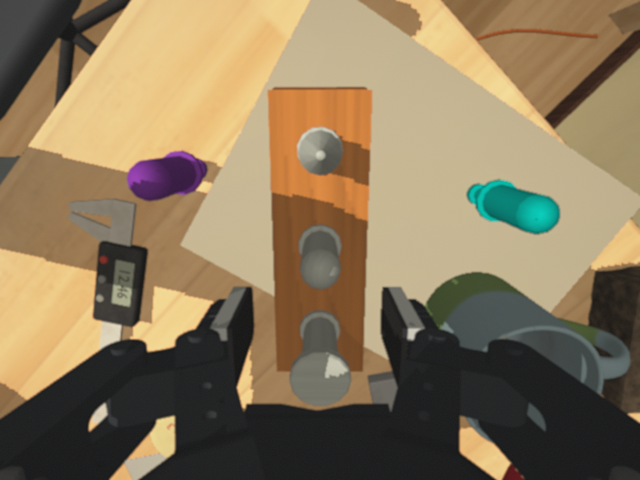

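move_arm(
  moves=[
    [[0.0025, 0.003, 0], [0.15, 1.5, 0.15], 0.6],
    [[0, 0, 0], [0, 1.6, 0], 0.6],
    [[0, 0, 0], [0, 1.6, 0], 0.6],
    [[0, 0, 0], [0, 1.6, 0], 0.6],
    [[0, 0, 0], [0, 1.6, 0], 0.6],
    [[0, 0, 0], [0, 0, 0], 0.6],
    [[0, 0, 0], [0, 0, 0], 0.6],
  ],
)

```text
t: 3.7
position: [0.5225, 0.2301, 0.0618]
tool_rot: [-0.552, 0.44, -0.442, 0.554]
wrist_force: [-0.7, 0.6, -0.3]
opening: 0.0512
```

```bash
python3 - <<'E'
from h import *
plan([.52,.23,.059],.226)
W=cam("wrist")
cv2.imwrite("pics/wrist3.png",W["image"][:,:,::-1])
E
```

```text
t 3.7 p [0.5225 0.2301 0.0618] F [-0.7  0.6 -0.3] open 0.0512 q6 -0.01
turn [-0.0045 -0.001  -0.    ] shift(old axes,cm) [-0.05  0.28 -0.25] shift(new axes) [-0.05  0.28 -0.24]
```

View pics/wrist3.png

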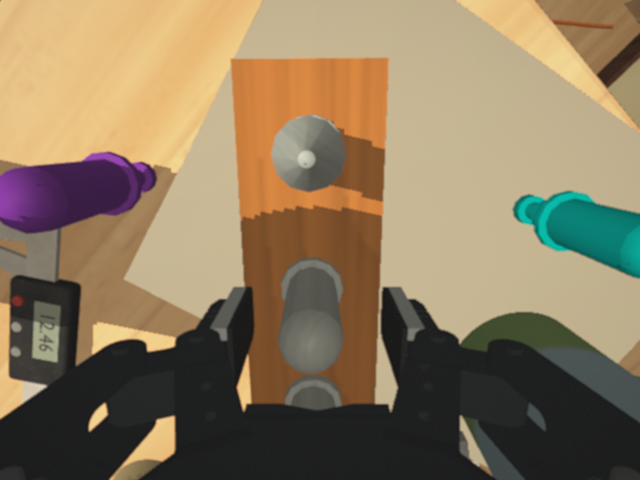

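move_arm(
  moves=[
    [[-0.005, -0.001, 0], [0, 0.3, -0.2], 0.6],
    [[0, 0, 0], [0, 0, 0], 0.6],
    [[0, 0, 0], [0, 0, 0], 0],
    [[0, 0, 0], [0, 0, 0], 0],
    [[0, 0, 0], [0, 0, 0], 0],
    [[0, 0, 0], [0, 0, 0], 0],
    [[0, 0, 0], [0, 0, 0], 0],
    [[0, 0, 0], [0, 0, 0], 0],
  ],
)

```text
t: 4.55
position: [0.5211, 0.2298, 0.0598]
tool_rot: [-0.553, 0.44, -0.441, 0.554]
wrist_force: [-1.1, -0.3, 3.5]
opening: 0.0203
```

```bash
python3 - <<'E'
from h import *
plan([.52,.23,.059],.226)
plan([.52,.23,.059],.226)
W=cam("wrist")
cv2.imwrite("pics/wrist4.png",W["image"][:,:,::-1])
plan([.52,.23,.059],.226)
E
```

```text
t 4.55 p [0.5211 0.2298 0.0598] F [-1.1 -0.3  3.5] open 0.0203 q6 -0.01
turn [-0.0013  0.     -0.    ] shift(old axes,cm) [-0.05  0.08 -0.11] shift(new axes) [-0.05  0.08 -0.11]
t 4.55 p [0.5211 0.2298 0.0598] F [-1.1 -0.3  3.5] open 0.0203 q6 -0.01
turn [-0.0013  0.     -0.    ] shift(old axes,cm) [-0.05  0.08 -0.11] shift(new axes) [-0.05  0.08 -0.11]
t 4.6 p [0.5211 0.2298 0.0597] F [-0.5 -0.2  4.7] open 0.0202 q6 -0.01
turn [-0.0012 -0.     -0.    ] shift(old axes,cm) [-0.05  0.07 -0.1 ] shift(new axes) [-0.05  0.07 -0.1 ]
```

View pics/wrist4.png

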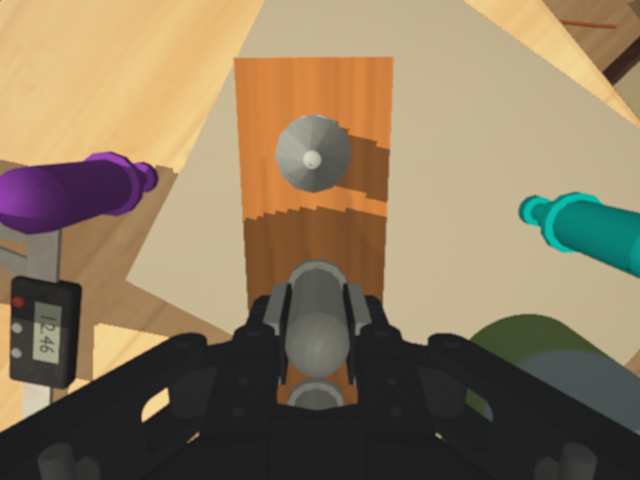

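move_arm(
  moves=[
    [[0, 0, 0], [0, -0.5, 0], 0],
    [[0, 0, 0], [0, -1, 0], 0],
    [[0, 0, 0], [0, -1.5, 0], 0],
    [[0, 0, 0], [0, -2, 0], 0],
    [[0, 0, 0], [0, -2.5, 0], 0],
    [[0, 0, 0], [0, -2.5, 0], 0],
    [[0, 0, 0], [0, -3, 0], 0],
    [[0, 0, 0], [0, 0, 0], 0],
    [[0, 0, 0], [0, 0, 0], 0],
  ],
)

```text
t: 5.5
position: [0.521, 0.2298, 0.1903]
tool_rot: [-0.553, 0.44, -0.441, 0.554]
wrist_force: [-0.2, -0.4, -2.1]
opening: 0.0202
```

```bash
python3 - <<'E'
from h import *
plan([.42,.10,.19],.226)
W=cam("wrist"); cv2.imwrite("pics/wrist5.png",W["image"][:,:,::-1])
S=cam("side"); cv2.imwrite("pics/side5.png",cv2.resize(S["image"][120:360,200:440,::-1],None,fx=2.5,fy=2.5))
E
```

```text
t 5.5 p [0.521  0.2298 0.1903] F [-0.2 -0.4 -2.1] open 0.0202 q6 -0.01
turn [-0.0025  0.0001  0.    ] shift(old axes,cm) [ 10.38   0.   -12.75] shift(new axes) [ 10.38   0.03 -12.75]
```

View pics/side5.png

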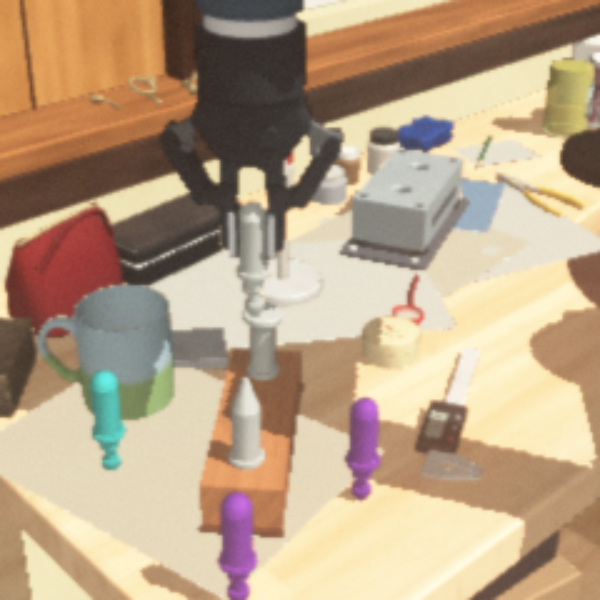

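View pics/wrist5.png

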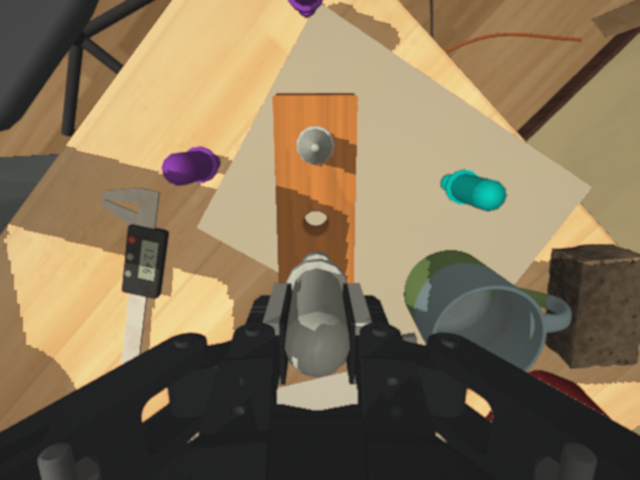

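move_arm(
  moves=[
    [[0, 0, 0], [2.6, 0, -3.2], 0],
    [[0, 0, 0], [2.6, 0, -3.2], 0],
    [[0, 0, 0], [2.6, 0, -3.2], 0],
    [[0, 0, 0], [2.6, 0, -3.2], 0],
    [[0, 0, 0], [3.6, 0, -0.8], 0],
    [[0, 0, 0], [3.6, 0, -0.8], 0],
    [[0, 0, 0], [3.6, 0, -0.8], 0],
    [[0, 0, 0], [3.6, 0, -0.8], 0],
    [[0, 0, 0], [3.6, 0, -0.8], 0],
    [[0, 0, 0], [3.6, 0, -0.8], 0],
    [[0, 0, 0], [2.9, 0, 1.9], 0],
    [[0, 0, 0], [2.9, 0, 1.9], 0],
    [[0, 0, 0], [2.9, 0, 1.9], 0],
    [[0, 0, 0], [0, 2, 0], 0],
    [[0, 0, 0], [0, 2, 0], 0],
    [[0, 0, 0], [0, 0, 0], 0],
    [[0, 0, 0], [0, 0, 0], 0],
  ],
)

```text
t: 7.3
position: [0.4952, -0.1931, 0.1481]
tool_rot: [-0.553, 0.441, -0.44, 0.553]
wrist_force: [-0.0, 0.4, -1.2]
opening: 0.0207
```

```bash
python3 - <<'E'
from h import *
plan([.4957,-.1916,.14],.226)
W=cam("wrist"); cv2.imwrite("pics/wrist6.png",W["image"][:,:,::-1])
S=cam("side"); cv2.imwrite("pics/side6.png",cv2.resize(S["image"][100:260,260:460,::-1],None,fx=4,fy=3.75,interpolation=cv2.INTER_CUBIC))
T=cam("top"); cv2.imwrite("pics/top6.png",cv2.resize(T["image"][150:300,350:550,::-1],None,fx=4,fy=4,interpolation=cv2.INTER_CUBIC))
E
```

```text
t 7.3 p [ 0.4952 -0.1931  0.1481] F [-0.   0.4 -1.2] open 0.0207 q6 -0.81
turn [ 0.0014  0.0001 -0.002 ] shift(old axes,cm) [-0.13  0.81  0.08] shift(new axes) [-0.14  0.81  0.08]
```

View pics/side6.png

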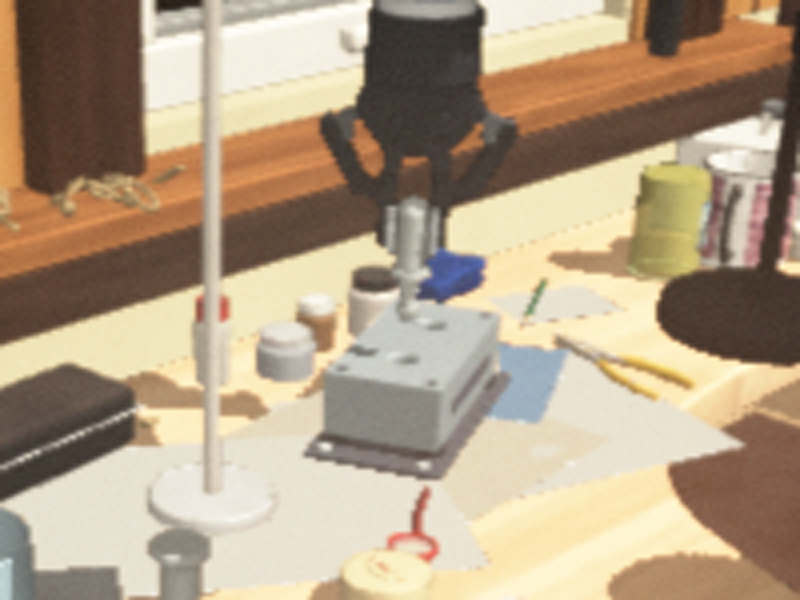

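View pics/wrist6.png

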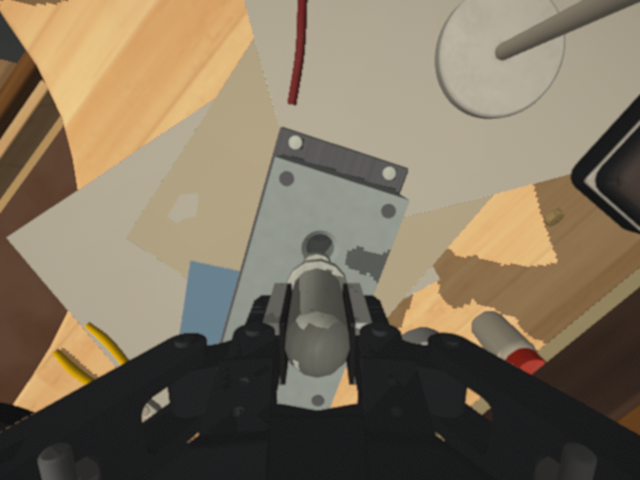

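View pics/top6.png

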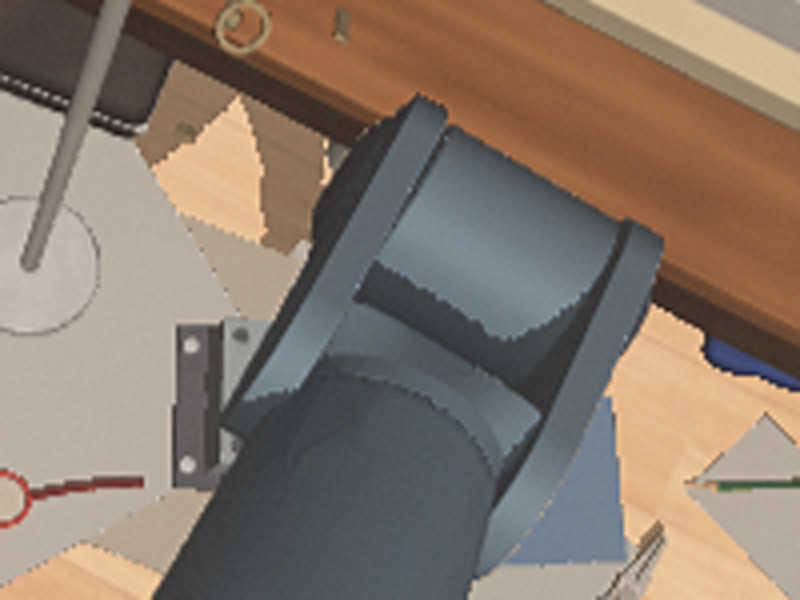

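```bash
python3 - <<'E'
from h import *
np.set_printoptions(precision=4,suppress=True)
W=cam("wrist");S=cam("side")
s=get_state();p=np.array(s["position"]);print(p)
y=Ro.from_quat(s["tool_rot"]).as_matrix()[:,1]
tip=p+y*.052
print("tip pred",tip,proj(W,tip),proj(S,tip)," collar",proj(S,p+y*.0157))
for z in(.065,.067,.069):print("socket",z,proj(W,[.4957,-.1916,z]),onz(W,319,243,z))
w=W["image"][200:320,260:380,::-1];cv2.imwrite("pics/w7.png",cv2.resize(w,None,fx=5,fy=5,interpolation=cv2.INTER_CUBIC))
w=S["image"][150:210,330:400,::-1];cv2.imwrite("pics/s7.png",cv2.resize(w,None,fx=8,fy=8,interpolation=cv2.INTER_CUBIC))
E
```

```text
[ 0.4964 -0.1939  0.1503]
tip pred [ 0.4965 -0.1939  0.0983] (np.float64(317.41910267318923), np.float64(262.8993481075132)) (np.float64(361.00294201514987), np.float64(184.5478559062199))  collar (np.float64(361.78521469725877), np.float64(172.23559145595715))
socket 0.065 (np.float64(316.81497083836206), np.float64(242.35373673356654)) [ 0.4971 -0.1917  0.065 ]
socket 0.067 (np.float64(316.8179160631264), np.float64(243.20410215133262)) [ 0.497  -0.1912  0.067 ]
socket 0.069 (np.float64(316.82091004065785), np.float64(244.06854380111199)) [ 0.4969 -0.1906  0.069 ]
```

View pics/w7.png

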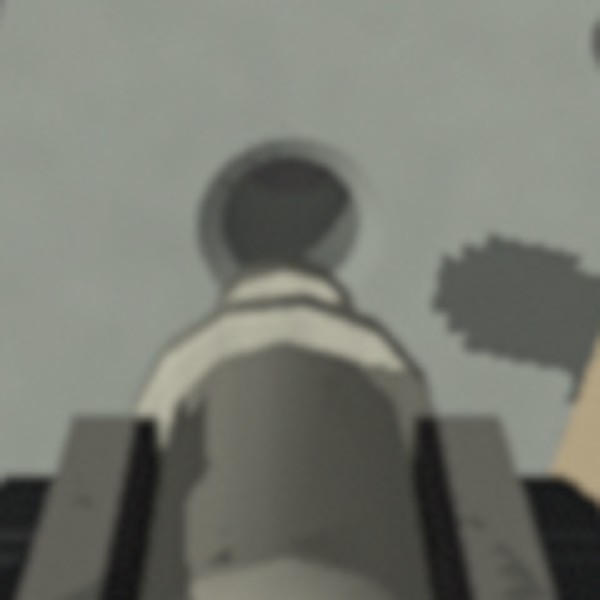

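View pics/s7.png

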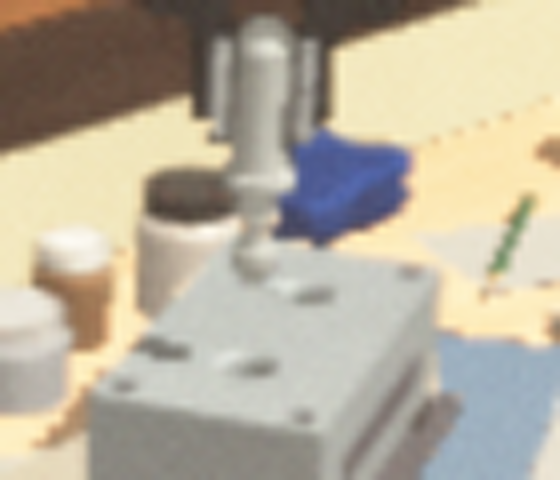

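move_arm(
  moves=[
    [[0, 0, 0], [-0.2, 0, 0], 0],
    [[0, 0, 0], [0, 1, 0], 0],
    [[0, 0, 0], [0, 1, 0], 0],
    [[0, 0, 0], [0, 0.5, 0], 0],
    [[0, 0, 0], [0, 0, 0], 0],
    [[0, 0, 0], [0, 0, 0], 0],
  ],
)

```text
t: 8.15
position: [0.4954, -0.1917, 0.1239]
tool_rot: [-0.553, 0.441, -0.44, 0.553]
wrist_force: [-0.2, -0.9, -1.3]
opening: 0.0202
```

```bash
python3 - <<'E'
from h import *
np.set_printoptions(precision=4,suppress=True)
plan([.4957,-.1914,.084],.226)
W=cam("wrist");S=cam("side")
w=W["image"][200:320,260:380,::-1];cv2.imwrite("pics/w8.png",cv2.resize(w,None,fx=5,fy=5,interpolation=cv2.INTER_CUBIC))
w=S["image"][150:210,330:400,::-1];cv2.imwrite("pics/s8.png",cv2.resize(w,None,fx=8,fy=8,interpolation=cv2.INTER_CUBIC))
plan([.4957,-.1914,.084],.226)
E
```

```text
t 8.15 p [ 0.4954 -0.1917  0.1239] F [-0.2 -0.9 -1.3] open 0.0202 q6 -0.81
turn [-0.0001 -0.     -0.0004] shift(old axes,cm) [-0.02  3.99  0.03] shift(new axes) [-0.02  3.99  0.03]
t 8.25 p [ 0.4958 -0.1919  0.1245] F [ 0.6  0.2 -1.4] open 0.0207 q6 -0.81
turn [-0.0009  0.      0.0004] shift(old axes,cm) [-0.05  4.05  0.  ] shift(new axes) [-0.05  4.05  0.  ]
```

View pics/w8.png

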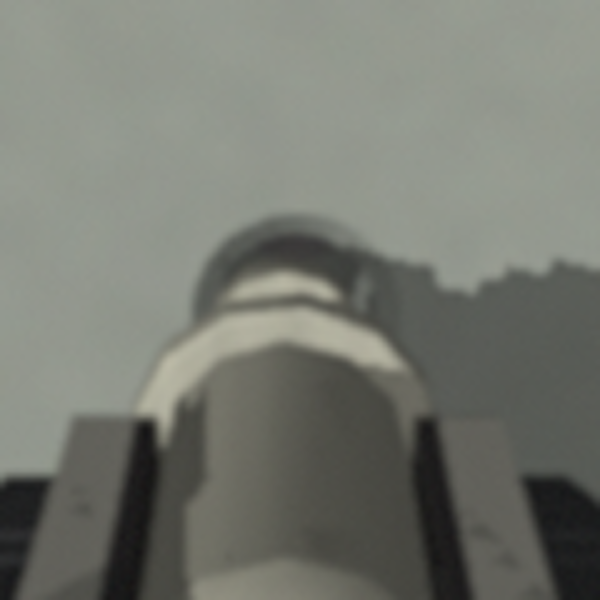

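View pics/s8.png

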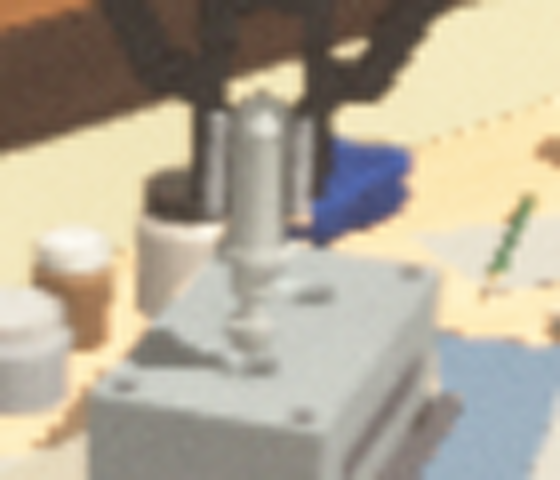

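move_arm(
  moves=[
    [[0, 0, 0], [0, 0.4, 0.05], 0],
    [[0, 0, 0], [0, 0.4, 0], 0],
    [[0, 0, 0], [0, 0.4, 0], 0],
    [[0, 0, 0], [0, 0, 0], 0],
  ],
)

```text
t: 8.65
position: [0.4965, -0.1922, 0.1122]
tool_rot: [-0.553, 0.44, -0.441, 0.553]
wrist_force: [1.2, -2.4, -1.2]
opening: 0.0205
```

move_arm(
  moves=[
    [[0, 0, 0], [0.04, 0.3, 0], 0],
    [[0, 0, 0], [0, 0.3, 0], 0],
    [[0, 0, 0], [0, 0, 0], 0],
  ],
)

```text
t: 8.95
position: [0.4965, -0.1924, 0.1062]
tool_rot: [-0.553, 0.44, -0.441, 0.553]
wrist_force: [2.4, -3.1, -0.4]
opening: 0.0207
```

move_arm(
  moves=[
    [[0, 0, 0], [0, 0.2, 0], 0],
    [[0, 0, 0], [0, 0.2, 0], 0],
    [[0, 0, 0], [0, 0, 0], 0],
  ],
)

```text
t: 9.25
position: [0.4965, -0.1923, 0.1024]
tool_rot: [-0.553, 0.44, -0.441, 0.553]
wrist_force: [1.5, -3.5, 0.7]
opening: 0.0203
```

move_arm(
  moves=[
    [[0, 0, 0], [0, 0.2, 0], 0],
    [[0, 0, 0], [0, 0.2, 0], 0],
    [[0, 0, 0], [0, 0, 0], 0],
  ],
)

```text
t: 9.55
position: [0.4965, -0.1924, 0.0986]
tool_rot: [-0.553, 0.44, -0.441, 0.553]
wrist_force: [0.9, -4.4, 3.5]
opening: 0.0205
```

move_arm(
  moves=[
    [[0, 0, 0], [0.06, 0.1, 0], 0],
    [[0, 0, 0], [0, 0.2, 0], 0],
    [[0, 0, 0], [0, 0, 0], 0],
  ],
)

```text
t: 9.85
position: [0.4966, -0.1926, 0.096]
tool_rot: [-0.553, 0.44, -0.441, 0.553]
wrist_force: [0.7, -2.0, 8.1]
opening: 0.0206
```

move_arm(
  moves=[
    [[0, 0, 0], [0, 0.15, 0], 0],
    [[0, 0, 0], [0, 0.15, 0], 0],
    [[0, 0, 0], [0, 0, 0], 0],
  ],
)

```text
t: 10.15
position: [0.4964, -0.1925, 0.0919]
tool_rot: [-0.553, 0.44, -0.441, 0.553]
wrist_force: [3.3, -3.6, -0.3]
opening: 0.0205
```

move_arm(
  moves=[
    [[0, 0, 0], [0, 0.15, 0], 0],
    [[0, 0, 0], [0, 0.15, 0], 0],
    [[0, 0, 0], [0, 0, 0], 0],
  ],
)

```text
t: 10.45
position: [0.4964, -0.1927, 0.0893]
tool_rot: [-0.553, 0.44, -0.441, 0.553]
wrist_force: [2.9, -3.4, 3.3]
opening: 0.0207
```

move_arm(
  moves=[
    [[0, 0, 0], [0, 0.1, 0], 0],
    [[0, 0, 0], [0, 0.1, 0], 0],
    [[0, 0, 0], [0, 0, 0], 0],
  ],
)

```text
t: 10.75
position: [0.4964, -0.1926, 0.0873]
tool_rot: [-0.553, 0.44, -0.441, 0.553]
wrist_force: [3.9, -2.9, 4.1]
opening: 0.0201
```

move_arm(
  moves=[
    [[0, 0, 0], [0.03, 0.1, 0.04], 0],
    [[0, 0, 0], [0, 0, 0], 0],
  ],
)

```text
t: 10.95
position: [0.4965, -0.1927, 0.086]
tool_rot: [-0.553, 0.44, -0.44, 0.553]
wrist_force: [3.7, -4.1, 2.9]
opening: 0.0204
```

move_arm(
  moves=[
    [[0, 0, 0], [0, 0.1, 0], 0],
    [[0, 0, 0], [0, 0, 0], 0],
  ],
)

```text
t: 11.15
position: [0.4966, -0.1927, 0.085]
tool_rot: [-0.553, 0.44, -0.44, 0.553]
wrist_force: [3.4, -4.5, 3.9]
opening: 0.0205
```

move_arm(
  moves=[
    [[0, 0, 0], [0, 0.1, 0], 0],
    [[0, 0, 0], [0, 0, 0], 0],
  ],
)

```text
t: 11.35
position: [0.4965, -0.1927, 0.0838]
tool_rot: [-0.553, 0.44, -0.44, 0.553]
wrist_force: [2.4, -4.2, 1.1]
opening: 0.0206
```

move_arm(
  moves=[
    [[0, 0, 0], [0, 0.1, 0], 0],
    [[0, 0, 0], [0, 0, 0], 0],
  ],
)

```text
t: 11.55
position: [0.4966, -0.1926, 0.0829]
tool_rot: [-0.553, 0.44, -0.44, 0.553]
wrist_force: [2.5, -3.5, 1.2]
opening: 0.0206
```

move_arm(
  moves=[
    [[0, 0, 0], [0, 0.1, 0], 0],
    [[0, 0, 0], [0, 0, 0], 0],
  ],
)

```text
t: 11.75
position: [0.4966, -0.1927, 0.0822]
tool_rot: [-0.553, 0.44, -0.44, 0.553]
wrist_force: [1.9, -2.2, 3.2]
opening: 0.0203
```

move_arm(
  moves=[
    [[0, 0, 0], [0, 0.1, 0], 0],
    [[0, 0, 0], [0, 0, 0], 0],
  ],
)

```text
t: 11.95
position: [0.4966, -0.1927, 0.0817]
tool_rot: [-0.553, 0.441, -0.44, 0.553]
wrist_force: [0.4, -2.7, 6.4]
opening: 0.0204
```

move_arm(
  moves=[
    [[0, 0, 0], [0, 0.1, 0], 0],
    [[0, 0, 0], [0, 0, 0], 0],
  ],
)

```text
t: 12.15
position: [0.4967, -0.1928, 0.0812]
tool_rot: [-0.553, 0.441, -0.44, 0.553]
wrist_force: [-2.0, -1.0, 10.4]
opening: 0.0204
```

```bash
python3 - <<'E'
from h import *
plan([.4957,-.1914,.084],.226)
W=cam("wrist");S=cam("side")
w=W["image"][200:320,260:380,::-1];cv2.imwrite("pics/w9.png",cv2.resize(w,None,fx=5,fy=5,interpolation=cv2.INTER_CUBIC))
w=S["image"][150:210,330:400,::-1];cv2.imwrite("pics/s9.png",cv2.resize(w,None,fx=8,fy=8,interpolation=cv2.INTER_CUBIC))
E
```

```text
t 12.15 p [ 0.4967 -0.1928  0.0812] F [-2.  -1.  10.4] open 0.0204 q6 -0.81
turn [ 0.0003  0.0003 -0.0005] shift(old axes,cm) [-0.15 -0.28 -0.07] shift(new axes) [-0.15 -0.28 -0.07]
```

View pics/w9.png

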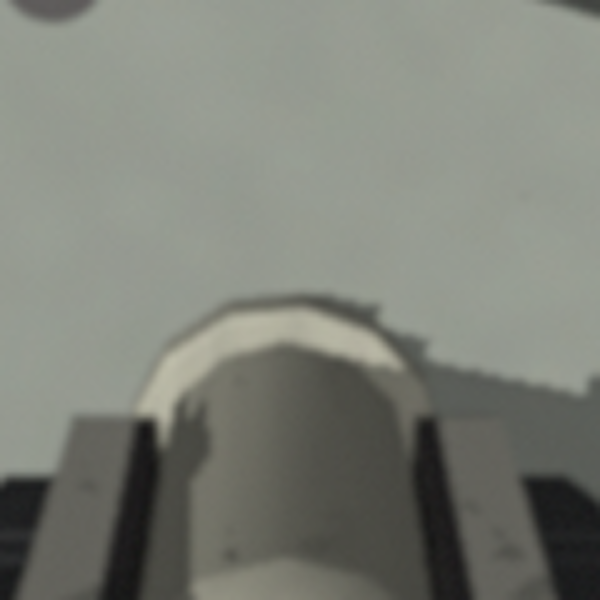

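View pics/s9.png

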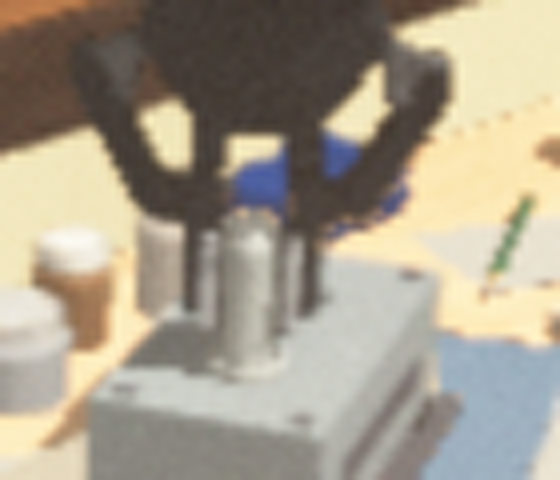

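move_arm(
  moves=[
    [[0, 0, 0], [0, 0.1, 0], 0],
    [[0, 0, 0], [0, 0, 0], 0],
  ],
)

```text
t: 12.45
position: [0.4967, -0.1928, 0.0807]
tool_rot: [0.553, -0.441, 0.44, -0.553]
wrist_force: [-3.5, -1.7, 14.5]
opening: 0.0207
```

move_arm(
  moves=[
    [[0, 0, 0], [0, 0.1, 0], 0],
    [[0, 0, 0], [0, 0, 0], 0],
  ],
)

```text
t: 12.65
position: [0.4967, -0.1929, 0.0802]
tool_rot: [0.553, -0.441, 0.44, -0.553]
wrist_force: [-5.3, 0.3, 18.0]
opening: 0.0202
```

move_arm(
  moves=[
    [[0, 0, 0], [0, -0.1, 0], 0],
    [[0, 0, 0], [0, -0.1, 0], 0],
    [[0, 0, 0], [0, -0.1, 0], 0],
    [[0, 0, 0], [0, -0.1, 0], 0],
    [[0, 0, 0], [0, -0.1, 0], 0],
    [[0, 0, 0], [0, 0, 0], 0],
  ],
)

```text
t: 13.25
position: [0.4966, -0.1926, 0.0827]
tool_rot: [-0.553, 0.44, -0.441, 0.553]
wrist_force: [3.4, -4.1, -1.3]
opening: 0.0206
```

move_arm(
  moves=[
    [[0, 0, 0], [0, -0.1, 0], 0],
    [[0, 0, 0], [0, 0, 0], 0],
  ],
)

```text
t: 13.45
position: [0.4964, -0.1926, 0.0832]
tool_rot: [-0.553, 0.44, -0.441, 0.553]
wrist_force: [4.5, -5.0, -4.5]
opening: 0.0206
```

move_arm(
  moves=[
    [[0, 0, 0], [0, -0.1, 0], 0],
    [[0, 0, 0], [0, 0, 0], 0],
  ],
)

```text
t: 13.65
position: [0.4964, -0.1926, 0.0841]
tool_rot: [-0.553, 0.44, -0.44, 0.553]
wrist_force: [4.3, -5.1, -4.8]
opening: 0.0205
```

move_arm(
  moves=[
    [[0, 0, 0], [0, -0.1, 0], 0],
    [[0, 0, 0], [0, 0, 0], 0],
  ],
)

```text
t: 13.85
position: [0.4964, -0.1926, 0.085]
tool_rot: [-0.553, 0.44, -0.44, 0.553]
wrist_force: [4.5, -3.9, -4.9]
opening: 0.0206
```

move_arm(
  moves=[
    [[0, 0, 0], [0, -0.1, 0], 0],
    [[0, 0, 0], [0, 0, 0], 0],
  ],
)

```text
t: 14.05
position: [0.4963, -0.1925, 0.0855]
tool_rot: [-0.553, 0.44, -0.441, 0.553]
wrist_force: [6.3, -6.4, -8.4]
opening: 0.0206
```

move_arm(
  moves=[
    [[0, 0, 0], [0, -0.1, 0], 0],
    [[0, 0, 0], [0, 0, 0], 0],
  ],
)

```text
t: 14.25
position: [0.4962, -0.1925, 0.0861]
tool_rot: [-0.553, 0.44, -0.441, 0.553]
wrist_force: [8.1, -6.4, -11.5]
opening: 0.0202
```

move_arm(
  moves=[
    [[0, 0, 0], [0, -0.1, 0], 0],
    [[0, 0, 0], [0, 0, 0], 0],
  ],
)

```text
t: 14.45
position: [0.4962, -0.1925, 0.0866]
tool_rot: [-0.553, 0.44, -0.441, 0.553]
wrist_force: [8.8, -7.0, -14.0]
opening: 0.0207
```

move_arm(
  moves=[
    [[0, 0, 0], [0.05, 0, 0.04], 0],
    [[0, 0, 0], [0, 0, 0], 0],
  ],
)

```text
t: 14.65
position: [0.4962, -0.1926, 0.0864]
tool_rot: [-0.553, 0.441, -0.44, 0.553]
wrist_force: [6.4, -5.9, -13.0]
opening: 0.0207
```

move_arm(
  moves=[
    [[0, 0, 0], [0.04, 0, 0.04], 0],
    [[0, 0, 0], [0, 0, 0], 0],
  ],
)

```text
t: 14.85
position: [0.4963, -0.1926, 0.0863]
tool_rot: [-0.553, 0.441, -0.44, 0.553]
wrist_force: [6.0, -5.9, -12.3]
opening: 0.0205
```

move_arm(
  moves=[
    [[0, 0, 0], [0, -0.04, 0], 0],
    [[0, 0, 0], [0, 0, 0], 0],
    [[0, 0, 0], [0, 0, 0], 0],
    [[0, 0, 0], [0, 0, 0], 0],
    [[0, 0, 0], [0, 0, 0], 0],
    [[0, 0, 0], [0, 0, 0], 0],
    [[0, 0, 0], [0, 0, 0], 0],
  ],
)

```text
t: 15.55
position: [0.4963, -0.1926, 0.0865]
tool_rot: [-0.553, 0.441, -0.44, 0.553]
wrist_force: [6.2, -5.2, -14.2]
opening: 0.021
```

move_arm(
  moves=[
    [[0, 0, 0], [0, 0, 0], 0],
    [[0, 0, 0], [0, 0, 0], 0],
    [[0, 0, 0], [0, 0, 0], 0],
    [[0, 0, 0], [0, 0, 0], 0],
    [[0, 0, 0], [0, 0, 0], 0],
    [[0, 0, 0], [0, 0, 0], 0],
    [[0, 0, 0], [0, 0, 0], 0],
  ],
)

```text
t: 16.25
position: [0.4963, -0.1926, 0.0865]
tool_rot: [-0.553, 0.441, -0.44, 0.553]
wrist_force: [6.0, -5.3, -13.9]
opening: 0.0204
```

```bash
python3 - <<'E'
from h import *
plan([.4957,-.1914,.084],.226)
W=cam("wrist");S=cam("side")
w=W["image"][200:320,260:380,::-1];cv2.imwrite("pics/w10.png",cv2.resize(w,None,fx=5,fy=5,interpolation=cv2.INTER_CUBIC))
w=S["image"][150:210,330:400,::-1];cv2.imwrite("pics/s10.png",cv2.resize(w,None,fx=8,fy=8,interpolation=cv2.INTER_CUBIC))
E
```

```text
t 16.25 p [ 0.4963 -0.1926  0.0865] F [  6.   -5.3 -13.9] open 0.0204 q6 -0.81
turn [ 0.0013 -0.0003 -0.0021] shift(old axes,cm) [-0.13  0.25 -0.03] shift(new axes) [-0.13  0.25 -0.03]
```

View pics/w10.png

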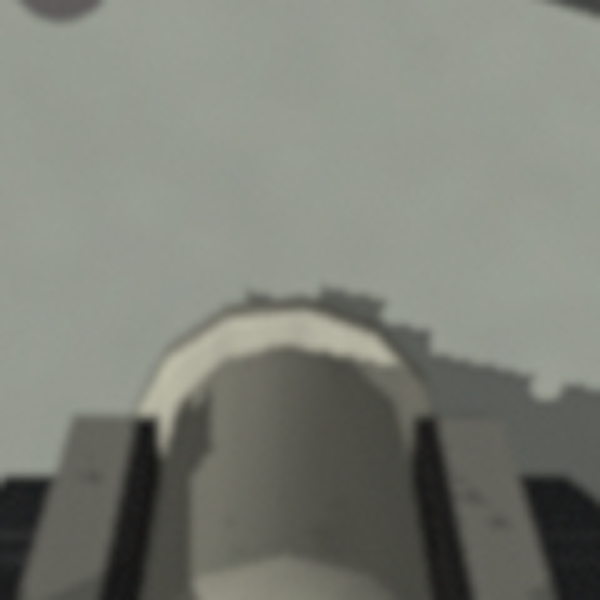

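View pics/s10.png

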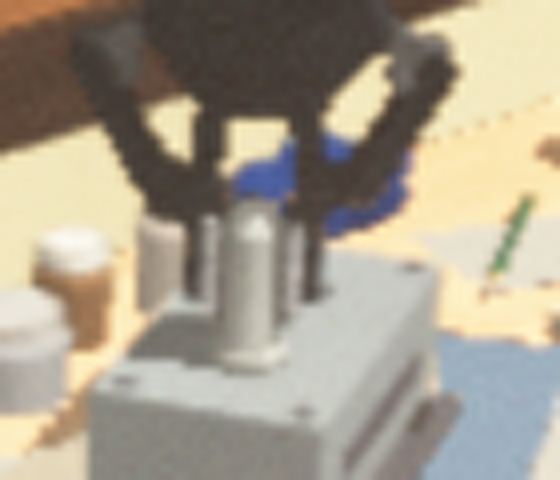

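move_arm(
  moves=[
    [[0, 0, 0], [0, 0.1, 0], 0],
    [[0, 0, 0], [0, 0.1, 0], 0],
    [[0, 0, 0], [-0.04, 0.1, -0.04], 0],
    [[0, 0, 0], [-0.04, 0.1, -0.04], 0],
    [[0, 0, 0], [0, 0.1, 0], 0],
    [[0, 0, 0], [0, 0.1, 0], 0],
    [[0, 0, 0], [0, 0.1, 0], 0],
    [[0, 0, 0], [0, 0, 0], 0],
  ],
)

```text
t: 17.15
position: [0.4966, -0.1927, 0.0824]
tool_rot: [-0.553, 0.441, -0.44, 0.553]
wrist_force: [1.6, -3.0, 0.4]
opening: 0.0202
```

move_arm(
  moves=[
    [[0, 0, 0], [0, 0.1, 0], 0],
    [[0, 0, 0], [0, 0.1, 0], 0],
    [[0, 0, 0], [0, 0, 0], 0],
  ],
)

```text
t: 17.45
position: [0.4967, -0.1928, 0.0814]
tool_rot: [-0.553, 0.441, -0.44, 0.553]
wrist_force: [-1.8, -1.0, 9.0]
opening: 0.0204
```

move_arm(
  moves=[
    [[0, 0, 0], [0, 0.1, 0], 0],
    [[0, 0, 0], [0, 0, 0], 0],
  ],
)

```text
t: 17.65
position: [0.4967, -0.1928, 0.081]
tool_rot: [-0.553, 0.441, -0.44, 0.553]
wrist_force: [-2.8, -0.4, 11.8]
opening: 0.0205
```

move_arm(
  moves=[
    [[0, 0, 0], [0, 0, 0], 0.5],
    [[0, 0, 0], [0, 0, 0], 0.5],
    [[0, 0, 0], [0, 0, 0], 0.5],
    [[0, 0, 0], [0, 0, 0], 0.5],
    [[0, 0, 0], [0, 0, 0], 0.5],
  ],
)

```text
t: 18.15
position: [0.4964, -0.1925, 0.0792]
tool_rot: [-0.553, 0.441, -0.44, 0.553]
wrist_force: [-0.7, 0.6, -0.5]
opening: 0.0423
```

```bash
python3 - <<'E'
from h import *
plan([.4957,-.1914,.084],.226)
W=cam("wrist");S=cam("side")
w=W["image"][180:330,220:420,::-1];cv2.imwrite("pics/w11.png",cv2.resize(w,None,fx=4,fy=4,interpolation=cv2.INTER_CUBIC))
w=S["image"][150:210,330:400,::-1];cv2.imwrite("pics/s11.png",cv2.resize(w,None,fx=8,fy=8,interpolation=cv2.INTER_CUBIC))
E
```

```text
t 18.15 p [ 0.4964 -0.1925  0.0792] F [-0.7  0.6 -0.5] open 0.0423 q6 -0.81
turn [ 0.0002  0.     -0.0009] shift(old axes,cm) [-0.12 -0.48 -0.04] shift(new axes) [-0.12 -0.48 -0.04]
```

View pics/w11.png

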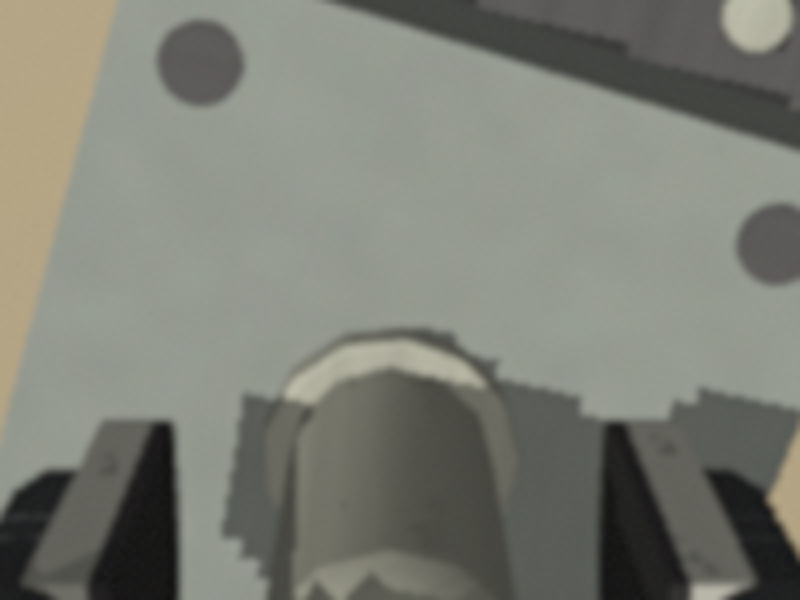

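View pics/s11.png

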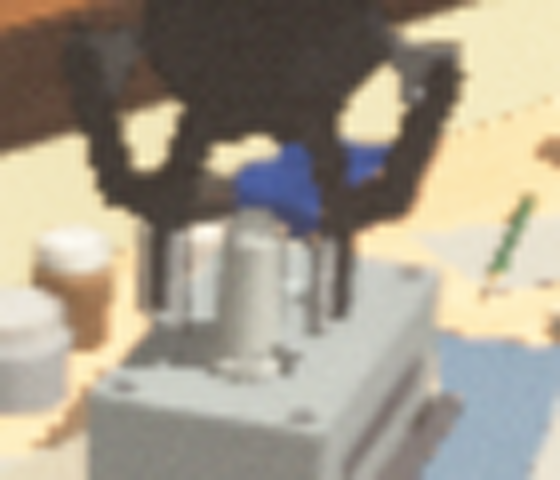

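move_arm(
  moves=[
    [[0, 0, 0], [0, -1, 0], 0.5],
    [[0, 0, 0], [0, -2, 0], 0.5],
    [[0, 0, 0], [0, -2, 0], 0.5],
    [[0, 0, 0], [0, -3, 0], 0.5],
    [[0, 0, 0], [0, -3, 0], 0.5],
    [[0, 0, 0], [0, -3, 0], 0.5],
    [[0, 0, 0], [0, 0, -4], 0.5],
    [[0, 0, 0], [0, 0, -4], 0.5],
    [[0, 0, 0], [0, 0, 0], 0.5],
    [[0, 0, 0], [0, 0, 0], 0.5],
  ],
)

```text
t: 19.25
position: [0.4185, -0.2111, 0.2204]
tool_rot: [-0.553, 0.44, -0.441, 0.553]
wrist_force: [0.0, -0.6, 0.3]
opening: 0.0426
```

```bash
python3 - <<'E'
from h import *
plan([.4957,-.1914,.084],.226)
for n in("wrist","side","top"):
    C=cam(n);cv2.imwrite(f"pics/{n}12.png",C["image"][:,:,::-1])
    for z in (.067,.067+.059): print(n,z,proj(C,[.4962,-.1914,z]))
    if n=="side": cv2.imwrite("pics/s12.png",cv2.resize(C["image"][150:210,330:400,::-1],None,fx=8,fy=8,interpolation=cv2.INTER_CUBIC))
E
```

```text
t 19.25 p [ 0.4185 -0.2111  0.2204] F [ 0.  -0.6  0.3] open 0.0426 q6 -0.93
turn [-0.0017 -0.0013  0.0012] shift(old axes,cm) [-0.21 13.66  7.94] shift(new axes) [-0.19 13.64  7.96]
wrist 0.067 (np.float64(416.3619790132799), np.float64(220.43558520307553))
wrist 0.126 (np.float64(439.4769160117029), np.float64(239.32341085533756))
side 0.067 (np.float64(360.2847020547815), np.float64(195.25647127480192))
side 0.126 (np.float64(361.49628168845703), np.float64(175.53059936723506))
top 0.067 (np.float64(424.490170411911), np.float64(248.52878184390056))
top 0.126 (np.float64(430.1956811950527), np.float64(243.9282539843273))
```

View pics/s12.png

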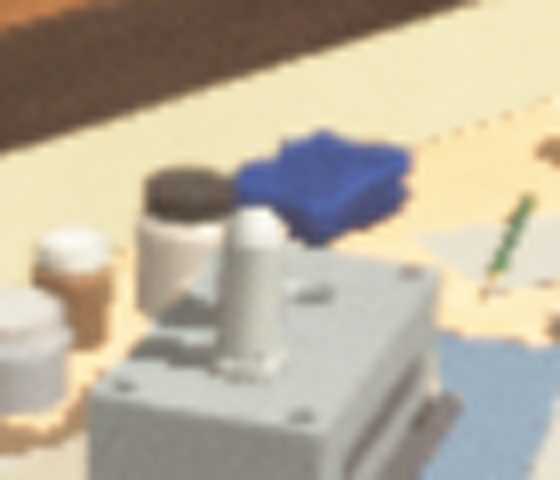

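View pics/side12.png

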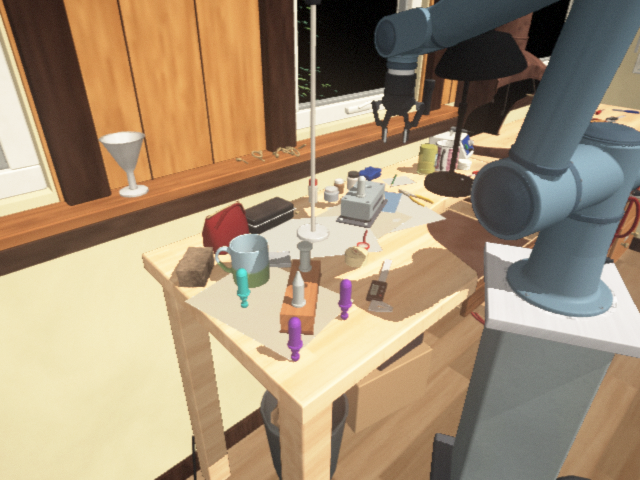

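View pics/wrist12.png

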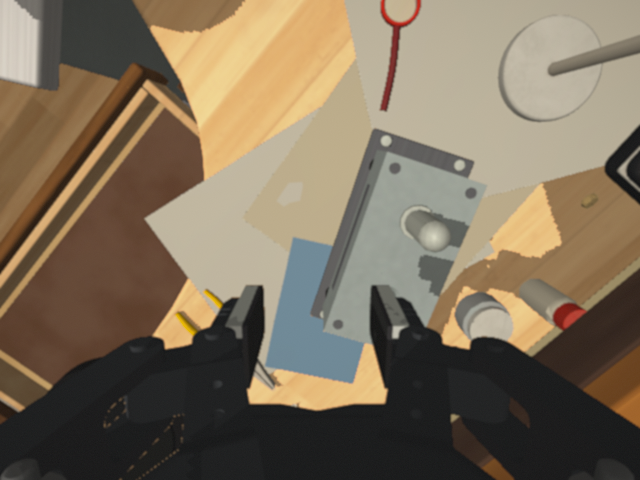

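View pics/top12.png

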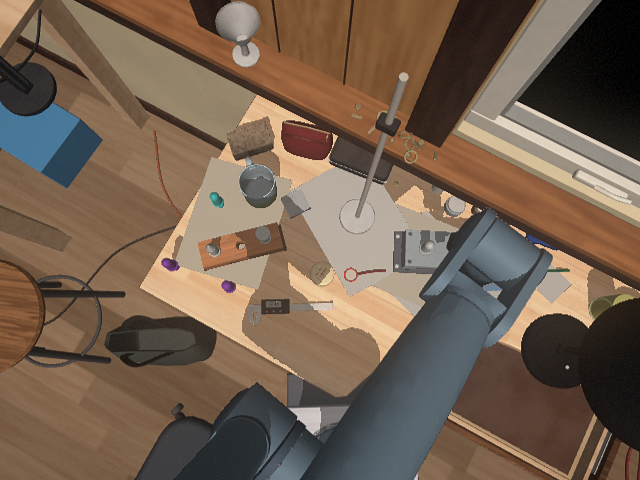

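```bash
python3 - <<'E'
from plant import order
print(order.close_job())
E
```

```text
the job is handed in; nothing more can be done
None
```

The dome-headed stake is standing fully home in the left (+y) socket, where it caught, and I handed the job in at about 19.4 s. I never needed the other socket.

- **Fit:** I took the stake from the middle hole of the rack. Pushing it in, it gave a small snap at about 8–10 N. The collar then seated, and the largest push was about 20 N.
- **Tug:** It rose about 2 mm of play and then held. I pulled with about 14 N at the wrist (about 12 N net of the stake's weight) for 1.4 s, and it did not come out. Sideways force of up to about 8 N was present during the tug.
- **Release:** I pressed it back down with about 13 N, let go and backed away.

**Last checks:** The collar is on the block, and the head's height in the side view matches a fully home stake to within about 1 mm. The wrist force is about zero. The other two stakes, the look-alikes and the things around look unmoved in the top and side views. None of the checks failed or disagreed.

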